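# Make up the counting kit and the staining kit

## Task

Make up two kits in their trays, completing the white one first: the white tray gets the bottle with the pink contents, the red-capped dropper bottle and the tally counter; after that the black tray gets the bottle with the blue contents and the green-capped dropper bottle. Set each thing down without dropping it, upright and flat on the floor of the pocket that fits it, and leave the uncoloured bottle and the yellow-capped dropper bottle standing where they are.

Things in the scene. Friction and masses are not known exactly. Their poses are not given: they have to be found in the camera images.
- white_tray: White kit tray, 134 (x) x 186 (y) x 16 mm high, a steel bar grip at each end (to y +-108); fixed to the worktop. Origin: centre of underside. Square pockets 12 mm deep (floor at z 4 mm), centres (x, y) in its frame, mm: 76 wide at (0, -47) for the bottle; 62 wide at (-26, 54) for the counter; 46 wide at (34, 54) for the dropper.
- black_tray: Black kit tray, 134 (x) x 186 (y) x 16 mm high, a steel bar grip at each end (to y +-108); fixed to the worktop. Origin: centre of underside. Square pockets 12 mm deep (floor at z 4 mm), centres (x, y) in its frame, mm: 76 wide at (0, -47) for the bottle; 46 wide at (0, 54) for the dropper. No third pocket.
- pink_bottle: Pink-filled 100 ml bottle, blue screw cap, standing, round, about 0.22 kg. Body 56 mm across, then a shoulder; cap 40 mm across, from 84 to 104 mm up (the top). Grip the cap, pads' middle 96 mm up. Origin: centre of the underside, z up.
- red_dropper: Red-capped white dropper bottle, standing, round, about 0.03 kg. Body 27 mm across to 50 mm up, slim cap above, 85 mm high in all. Grip the body, pads' middle 40 mm up. Origin: centre of the underside, z up.
- tally: Hand tally counter: small light grey drum on a black foot, standing, about 0.09 kg; 34 (x) x 47 (y) x 49 mm high with the thumb lever on top. Its flat ends face +-x: grip across x, pads' middle 36 mm up. Origin: underside, middle of x; the foot spans y -17 to 23 mm, so its middle is at y 3 mm. Fits its pocket at any yaw.
- blue_bottle: Blue-filled 100 ml bottle, blue screw cap, standing, round, about 0.22 kg. Body 56 mm across, then a shoulder; cap 40 mm across, from 84 to 104 mm up (the top). Grip the cap, pads' middle 96 mm up. Origin: centre of the underside, z up.
- green_dropper: Green-capped white dropper bottle, standing, round, about 0.03 kg. Body 27 mm across to 50 mm up, slim cap above, 85 mm high in all. Grip the body, pads' middle 40 mm up. Origin: centre of the underside, z up.
- plain_bottle: Bystander, to be left alone: bottle with no coloured contents, white. 100 ml bottle, blue screw cap, standing, round, about 0.22 kg. Body 56 mm across, then a shoulder; cap 40 mm across, from 84 to 104 mm up (the top). Grip the cap, pads' middle 96 mm up. Origin: centre of the underside, z up.
- yellow_dropper: Bystander, to be left alone: yellow-capped white dropper bottle, standing, round, about 0.03 kg. Body 27 mm across to 50 mm up, slim cap above, 85 mm high in all. Grip the body, pads' middle 40 mm up. Origin: centre of the underside, z up.
Mind the look-alikes: they are no part of the job. Of the things like the tally, leave any that is orange; of the rest the smaller one is meant. What is shaped like the green_dropper but turquoise is not meant.

How it is judged:
By the outcome, as a careful person would: the job done as asked, in the order asked, and still so for the second after the job is handed in, with the robot touching nothing.
It also fails if it takes over 136 s, if anything falls off the work surface, if the arm or the gripper's body presses on something with over 40 N, if the wrist force passes 120 N, or if a joint passes its speed limit or range.

## Robot

A 6-joint arm with a two-finger parallel gripper is mounted at the origin on a cart in front of the work surface, level with it; the furniture and walls round the work are solid. World frame = base frame: x ahead of the robot, y to its left, z up, the work surface at z = 0. Lengths are in mm, angles in rad, forces in N, time in s.
With the tool pointing down it reaches from about 300 to 775 mm from the base axis. Payload 14.6 kg.
Tool frame: the origin (TCP) lies between the finger pads; the fingertips stand 17 mm ahead of it and the grasp point (between the pads) lies 2 mm behind it (manip.tip_reach is the distance from the TCP to the fingertips, in mm); z points along the fingers, y is the line along which they close (so a half turn about z gives the same grasp; the last joint's range is limited). The gripper opens to 94 mm and grips with 3 to 60 N. Pads are 16 mm wide; open, the fingers measure 119 mm over their backs; the gripper's body (75 mm by 177 mm) begins 78 mm behind the grasp point.
Start: joints at [-1.394, 0.3, 1.521, -0, 1.321, -0.067], TCP at [132.759, -533.727, 222.446] pointing down, gripper open.
Joint ranges: [-3.03, 3.03], [-0.79, 2.21], [0.23, 2.52], [-1.04, 4.18], [0, 3.07], [-2.55, 2.55]. Speed limits (rad/s): [2.22, 2.22, 2.57, 3.14, 3.14, 3.14].

## Interface

Orientations are given as [roll, pitch, yaw] about the fixed x, y, z axes, in that order (R = Rz(yaw) Ry(pitch) Rx(roll)).
In Python, from cell import manip, viewer gives the robot as it stands.
- The arm moves only by the tool apply_moves, never from a script. Its argument "moves" is a list of rows, each a list of 3 entries, a list of its own where there are three numbers: the shift along the tool's x, y, z each as a share of 0.25 m, from -1 to 1, then the turn, a rotation vector about the tool's x, y, z each as a share of pi rad, from -1 to 1, then the closure, from 0 (fully open) to 1 (shut). In form: [[[dx, dy, dz], [wx, wy, wz], grip], ...]. A call has 1 to 12 rows; each row is the pose to reach, as a shift and turn from the pose commanded when the call began, along the tool's axes at that moment, turning the shorter way round; what a row does not reach only later rows make up. A row lasts 1/12 s, in which the tool goes at most 41.7 mm and 7.16 degrees, less where a joint would pass 70% of its speed; a pose out of reach is approached as far as the arm can. A call with a number of a shift or a turn outside -1 to 1 is refused whole. A call with a gripper value outside its range is refused whole. The fingers move at their own pace and stop on an object; "squeeze" is the grip in N (left out, the last holds). Time passes only in rows, so rows that repeat a pose let the fingers close. It gives the time, the measured TCP pose, the force, the opening and the grip force at its end, in the units of the state.
- manip.read_state(): the state, without advancing time (a new reading comes with each control period).
- viewer.camera(name): name is "scene" or "side" or "wrist"; returns the picture (400x640x3 uint8, blue, green, red); there is no depth.
- viewer.camera_info(name): a dict with "camera_matrix" (3x3 intrinsics, pixels), "R" (3x3) and "t" (3): a world point X has camera coordinates R X + t. Camera axes: x right, y down, z forward; pixel columns grow to the right and rows downward; lengths in mm; the calibration is good to about 2 mm. A picture is of the moment at which its call begins: read the wrist's pose just before it. camera_info takes no time and is no camera call; for the wrist camera it gives the pose at the moment of the call.
- manip.sign_off(): hands the job in; it is judged then, once.
The state is a dict: "clock": time; "joints": joint angles; "qd": joint speeds; "effort": joint torques, N m; "eef_pos": TCP position; "eef_rot": TCP orientation; "wrist_force": force on the tool from outside, world axes, zero at the start; "moment": the same for the moment, N m; "finger_gap": finger opening in mm; "finger_force": force on a finger pad.
Only numpy, scipy, OpenCV 4.12 (cv2) and the standard library are available. Lean on these libraries where they do the work, as an engineer would, in place of code of your own. Each camera call takes 0.05 s, during which the arm holds its last target. There are 200 camera calls.

## Working session

There is one attempt and no reset: what is moved stays moved. The work goes in short steps, Python scripts to look and compute and a tool call to move; the robot and the scene stay as the last step left them, time stands still between calls to the robot, and variables do not carry over. Pictures are saved under pics/ and viewed, at most 14 in all, crops included, and the job is handed in when it is done.

Besides the shell and the picture viewer there is one more tool, called after "Call:" by a JSON object that holds its "api" and its "payload", one argument or row to a line. apply_moves: Moves the arm, as the interface text tells. Shift numbers are shares of 0.25 m and turn numbers shares of pi rad, none past 1 either way. Its arguments: {"type":"object","properties":{"moves":{"type":"array"},"squeeze":{"type":"number"}},"required":["moves"]}

```bash
ls; mkdir -p pics; python3 - <<'E'
from cell import manip, viewer
import cv2,numpy as np
for n in ["scene","side","wrist"]:
    im=viewer.camera(n); cv2.imwrite(f"pics/{n}0.png",im)
    i=viewer.camera_info(n); print(n,np.round(i["camera_matrix"],1).tolist(),np.round(i["R"],3).tolist(),np.round(i["t"],1).tolist())
s=manip.read_state(); print(s["clock"],s["eef_pos"],s["eef_rot"],s["finger_gap"])
a=cv2.imread("pics/scene0.png")
E
```

```text
pics
scene [[454.5, 0.0, 322.1], [0.0, 454.5, 199.1], [0.0, 0.0, 1.0]] [[-0.486, -0.874, 0.018], [-0.351, 0.176, -0.92], [0.801, -0.453, -0.392]] [248.6, 224.5, 1168.2]
side [[385.4, 0.0, 315.7], [0.0, 385.4, 194.7], [0.0, 0.0, 1.0]] [[-0.9, -0.437, -0.01], [-0.181, 0.394, -0.901], [0.397, -0.809, -0.434]] [450.3, 140.7, 926.7]
wrist [[351.9, 0.0, 319.5], [0.0, 351.9, 200.4], [0.0, 0.0, 1.0]] [[0.24, -0.971, -0.001], [-0.929, -0.23, 0.289], [-0.281, -0.069, -0.957]] [-550.9, -29.5, 392.5]
0.15 [ 132.72114092 -533.54663834  222.03459347] [-3.14071458e+00 -6.94951993e-05  2.43814428e-01] 93.68360883975976
```

View pics/scene0.png

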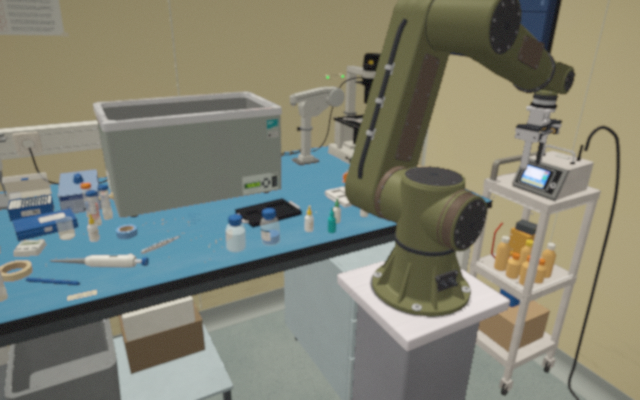

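View pics/side0.png

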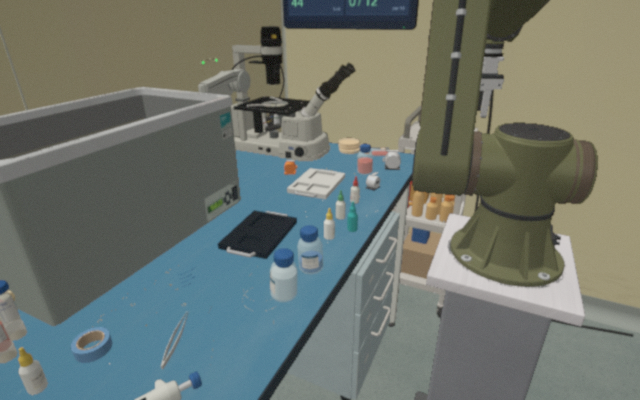

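View pics/wrist0.png

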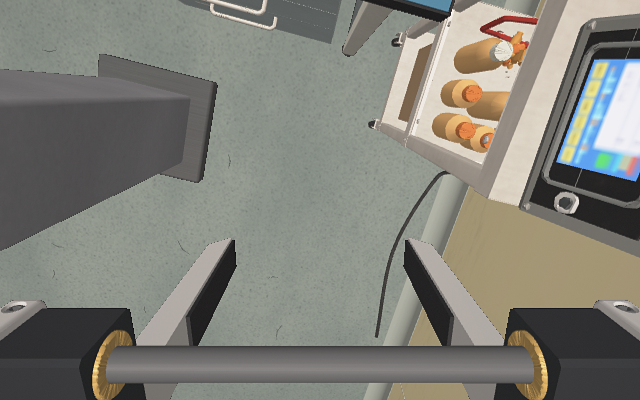

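Side view: white tray (317,182), black tray (258,233), pink bottle (365,160), red dropper (354,191), green (340,205), turquoise (352,218), yellow (328,225), blue bottle (310,250), plain bottle (284,275). Tally candidates are orange (290,168), grey (392,160) and grey (373,181). The last is the smaller of the greys, to be confirmed. The wrist camera sees only floor and cart for now.

```bash
cat > h.py <<'E'
from cell import manip, viewer
import cv2,numpy as np
def rp(i,u,v,z):
    K=np.array(i["camera_matrix"]);R=np.array(i["R"]);t=np.array(i["t"])
    c=-R.T@t; d=R.T@np.linalg.solve(K,[u,v,1.]); return c+d*(z-c[2])/d[2]
def pj(i,X):
    p=np.array(i["camera_matrix"])@(np.array(i["R"])@np.array(X,float)+i["t"]); return p[:2]/p[2]
def delta(target,yaw=None):
    """move to world target (mm) [and yaw], in move units"""
    from scipy.spatial.transform import Rotation as Ro
    s=manip.read_state(); R=Ro.from_euler('xyz',s["eef_rot"])
    d=R.inv().apply(np.array(target)-s["eef_pos"])/250
    w=np.zeros(3)
    if yaw is not None: w=(R.inv()*Ro.from_euler('xyz',[np.pi,0,yaw])).as_rotvec()/np.pi
    print("shift",d.round(3),"turn",w.round(3),"at",s["eef_pos"].round(1),s["eef_rot"].round(3),"t",round(s["clock"],2))
E
python3 - <<'E'
from h import *
i=viewer.camera_info("side")
for n,u,v,z in [("white",317,182,16),("black",258,233,16),("pinkcap",365,149,104),("red",355,180,80),("green",340,194,80),("turq",352,206,80),("yel",329,213,80),("bluecap",310,233,104),("plaincap",285,256,104),("tA",373,183,20),("tB",392,162,20),("tOr",290,168,20),("red base",354,202,0),("w1",289,188,16),("w2",325,196,16),("w3",345,174,16),("w4",312,169,16)]:
    print(n,rp(i,u,v,z).round(0)[:2])
a=cv2.imread("pics/side0.png")[130:250,250:410]; cv2.imwrite("pics/c1.png",cv2.resize(a,None,fx=5,fy=5,interpolation=3))
E
```

```text
white [ 575. -164.]
black [572. 192.]
pinkcap [ 460. -302.]
red [416. -93.]
green [419.  14.]
turq [364.  66.]
yel [402. 125.]
bluecap [385. 264.]
plaincap [390. 361.]
tA [ 401. -224.]
tB [ 397. -436.]
tOr [ 713. -227.]
red base [ 422. -107.]
w1 [636. -83.]
w2 [506. -78.]
w3 [ 516. -266.]
w4 [ 641. -260.]
```

View pics/c1.png

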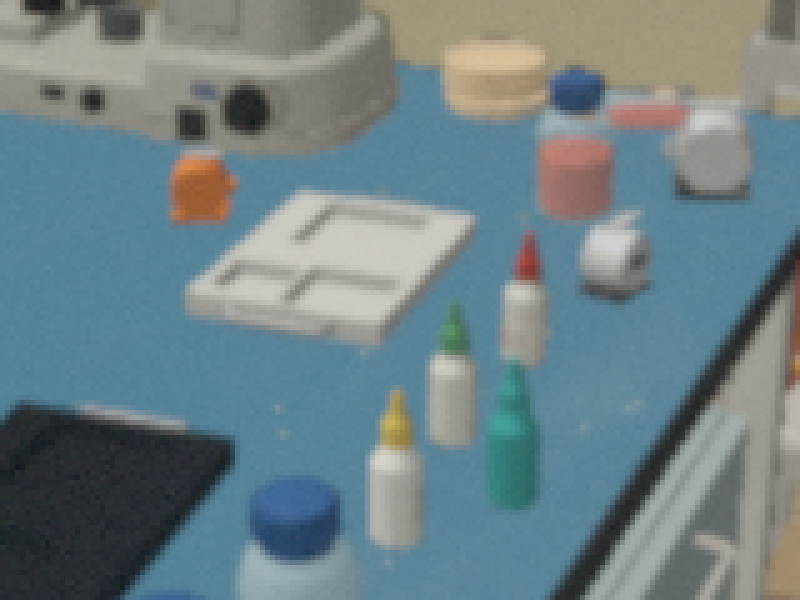

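The crop settles the tally candidates: orange (290,168) is excluded, grey (392,160) is the larger, so the smaller grey at (373,181), world about (401,-224), is meant. The turquoise bottle at (352,218) is the dropper look-alike. I'm moving the wrist camera over the scene.

Call:
{"api": "apply_moves", "payload": {
  "moves": [
    [[1,-0.53,-0.3],[0,0,0.0776],0],
    [[1,-0.53,-0.3],[0,0,0.0776],0],
    [[1,-0.53,-0.3],[0,0,0.0776],0],
    [[1,-0.53,-0.3],[0,0,0.0776],0],
    [[1,-0.53,-0.3],[0,0,0.0776],0],
    [[1,-0.53,-0.3],[0,0,0.0776],0],
    [[1,-0.53,-0.3],[0,0,0.0776],0],
    [[1,-0.53,-0.3],[0,0,0.0776],0],
    [[1,-0.53,-0.3],[0,0,0.0776],0]
  ]
}}

```text
clock: 0.9
eef_pos: [344.7, -343.6, 297.9]
eef_rot: [3.141, -0.001, 0.004]
wrist_force: [-0.2, -0.7, -0.7]
finger_gap: 93.8
finger_force: 0.0
```

Call:
{"api": "apply_moves", "payload": {
  "moves": [
    [[0.87,-0.78,0],[0,0,0],0],
    [[0.87,-0.78,0],[0,0,0],0],
    [[0.87,-0.78,0],[0,0,0],0],
    [[0.87,-0.78,0],[0,0,0],0],
    [[0.87,-0.78,0],[0,0,0],0],
    [[0.87,-0.78,0],[0,0,0],0],
    [[0.87,-0.78,0],[0,0,0],0],
    [[0.87,-0.78,0],[0,0,0],0],
    [[0.87,-0.78,0],[0,0,0],0],
    [[0.87,-0.78,0],[0,0,0],0]
  ]
}}

```text
clock: 1.73
eef_pos: [560.2, -151.2, 296.7]
eef_rot: [-3.141, 0.001, -0.001]
wrist_force: [1.0, -0.2, 1.1]
finger_gap: 94.0
finger_force: 0.0
```

```bash
python3 - <<'E'
from h import *
i=viewer.camera_info("wrist"); a=viewer.camera("wrist"); cv2.imwrite("pics/w1.png",a)
np.savez("w1.npz",**{k:np.array(v) for k,v in i.items() if k in("camera_matrix","R","t")})
delta([560,-150,300],0)
cv2.imwrite("pics/w1b.png",cv2.resize(a,(800,500),interpolation=3))
E
```

```text
shift [-0.    -0.006 -0.012] turn [ 0.     0.    -0.001] at [ 560.  -151.4  297.1] [ 3.142e+00  1.000e-03 -2.000e-03] t 1.78
```

View pics/w1.png

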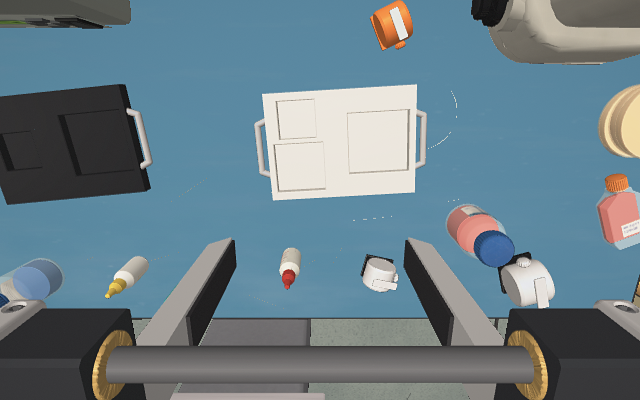

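From above: white tray (345,142) with bottle pocket (378,141), counter pocket (300,166) and dropper pocket (296,118). Black tray (70,145), pink bottle with blue cap (495,248), red dropper (290,268). The smaller tally is at (379,274), the larger at (526,283), and the orange one at (391,25). The pink bottle lying at (620,210) has an orange cap, so it isn't ours.

```bash
python3 - <<'E'
from h import *
z=np.load("w1.npz"); i={k:z[k] for k in z}; a=cv2.imread("pics/w1.png"); hsv=cv2.cvtColor(a,cv2.COLOR_BGR2HSV)
def blob(m,x0,y0,x1,y1):
    k=np.zeros(m.shape[:2],np.uint8); k[y0:y1,x0:x1]=m[y0:y1,x0:x1]
    c=max(cv2.findContours(k,0,2)[0],key=cv2.contourArea); return c
def pr(n,u,v,h): print(n,(round(u,1),round(v,1)),rp(i,u,v,h)[:2].round(1))
w=((a.min(2)>185)*255).astype(np.uint8)
def tray(m,box,name):
    c=blob(m,*box); q=cv2.approxPolyDP(cv2.convexHull(c),6,True)[:,0]
    P=np.array([rp(i,u,v,16)[:2] for u,v in q]); print(name,q.tolist(),P.round(0).tolist(),cv2.minAreaRect(P.astype(np.float32)))
m=cv2.morphologyEx(w,cv2.MORPH_OPEN,np.ones((9,9))); m2=cv2.morphologyEx(m,cv2.MORPH_CLOSE,np.ones((5,5)))
tray(m2,(250,75,430,205),"white")
d=((a.max(2)<70)*255).astype(np.uint8); tray(cv2.morphologyEx(d,cv2.MORPH_OPEN,np.ones((7,7))),(0,75,155,210),"black")
S=hsv[...,1];H=hsv[...,0];V=hsv[...,2]
cap=(((H>104)&(H<125)&(S>150)&(V<190))*255).astype(np.uint8)
(u,v),r=cv2.minEnclosingCircle(blob(cap,450,220,520,275)); pr("pinkcap",u,v,104); print(r)
red=((((H<8)|(H>172))&(S>150))*255).astype(np.uint8); c=blob(red,270,240,310,300); q=c[:,0]; t=q[q[:,1].argmax()]; pr("red tip",*map(float,t),85); print(cv2.boundingRect(c))
b=((S<60)*255).astype(np.uint8); c=blob(cv2.bitwise_and(b,cv2.inRange(V,150,255)),270,240,310,300); x,y,ww,hh=cv2.boundingRect(c); print("body",x,y,ww,hh); pr("body bottom",x+ww/2,y,0)
c=blob(d,350,245,405,300); print("tally black",cv2.minAreaRect(c),cv2.boundingRect(c))
c=blob(cv2.bitwise_and(b,cv2.inRange(V,130,255)),350,245,405,300); print("tally grey",cv2.minAreaRect(c))
cv2.imwrite("pics/c2.png",cv2.resize(a[235:305,340:420],None,fx=7,fy=7,interpolation=2))
E
```

```text
white [[416, 85], [414, 191], [326, 196], [279, 189], [263, 94]] [[655.0, -268.0], [524.0, -275.0], [517.0, -161.0], [527.0, -100.0], [645.0, -85.0]] ((584.3013916015625, -179.93309020996094), (132.0526580810547, 183.59234619140625), 3.275482177734375)
black [[124, 85], [148, 189], [7, 203], [0, 97]] [[656.0, 81.0], [527.0, 71.0], [508.0, 259.0], [642.0, 233.0]] ((581.9423828125, 170.1448974609375), (131.0096435546875, 190.51416015625), 5.0630784034729)
pinkcap (491.0, 245.5) [ 485.8 -339.9]
17.500099182128906
red tip (286.0, 288.0) [ 422.3 -111.9]
(282, 270, 13, 19)
body 279 247 21 30
body bottom (289.5, 247) [ 437.2 -109.5]
tally black ((365.42999267578125, 263.2378845214844), (8.431899070739746, 24.19404411315918), 36.38435363769531) (361, 254, 16, 22)
tally grey ((381.1468200683594, 275.34405517578125), (35.343788146972656, 32.37453079223633), 16.699243545532227)
```

View pics/c2.png

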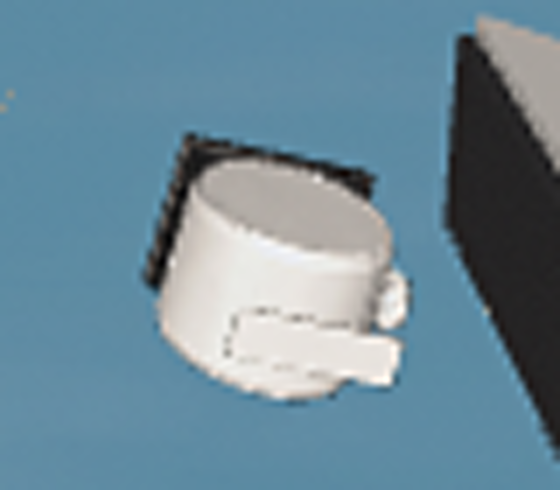

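White tray measures 132 x 184 mm, centre (584,-180), yaw about +0.057, which matches the given size. The crop shows the tally's drum with the far foot edge at (367,254)–(393,260) px and its lever pointing right. Next I go above the pink bottle and cross-check there.

Call:
{"api": "apply_moves", "payload": {
  "moves": [
    [[-0.296,0.754,0.3],[0,0,0],0],
    [[-0.296,0.754,0.3],[0,0,0],0],
    [[-0.296,0.754,0.3],[0,0,0],0],
    [[-0.296,0.754,0.3],[0,0,0],0],
    [[-0.296,0.754,0.3],[0,0,0],0],
    [[-0.296,0.754,0.3],[0,0,0],0],
    [[-0.296,0.754,0.3],[0,0,0],0],
    [[-0.296,0.754,0.3],[0,0,0],0]
  ]
}}

```text
clock: 2.45
eef_pos: [486.1, -338.9, 222.9]
eef_rot: [3.142, -0.0, -0.002]
wrist_force: [0.5, -0.5, 1.0]
finger_gap: 93.8
finger_force: 0.0
```

```bash
python3 - <<'E'
from h import *
i=viewer.camera_info("wrist"); a=viewer.camera("wrist"); cv2.imwrite("pics/w2.png",a)
H,S,V=cv2.split(cv2.cvtColor(a,cv2.COLOR_BGR2HSV))
cap=(((H>104)&(H<125)&(S>150)&(V<190))*255).astype(np.uint8)
for c in cv2.findContours(cap,0,2)[0]:
    if cv2.contourArea(c)>80:
        (u,v),r=cv2.minEnclosingCircle(c); print(u,v,r,rp(i,u,v,104).round(1))
s=viewer.camera_info("side"); print(pj(s,[486,-340,104]),pj(s,[423,-111,85]))
# tally rough with z=6 foot corners from w1
z=np.load("w1.npz"); j={k:z[k] for k in z}
for p in [(366.9,254.3),(393.1,260.4),(361.4,275)]: print([rp(j,*p,h)[:2].round(1) for h in (0,6)])
print("tallyB",rp(j,526,300,30).round())
delta([486,-340,200],0)
E
```

```text
329.0191345214844 202.62022399902344 22.2770938873291 [ 484.4 -348.1  104. ]
[361.47297651 144.75450386] [355.060346   175.85026506]
[array([ 425.7, -219.7]), array([ 428.6, -218.8])]
[array([ 416. , -257.6]), array([ 419. , -256.3])]
[array([ 392.7, -212.9]), array([ 396. , -212.1])]
tallyB [ 370. -439.   30.]
shift [-0.003  0.007  0.093] turn [ 0. -0. -0.] at [ 486.8 -338.2  223.3] [ 3.141e+00 -1.000e-03 -1.000e-03] t 2.5
```

View pics/w2.png

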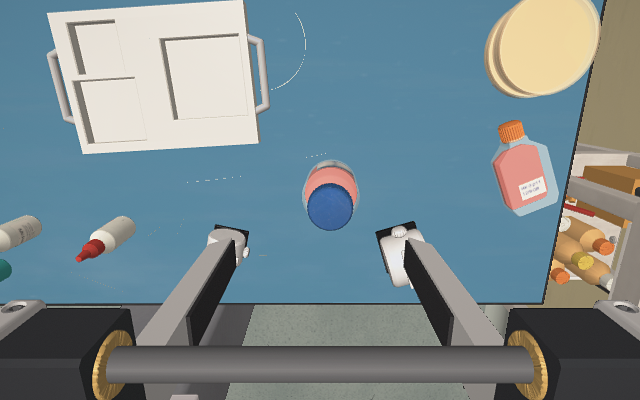

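Cap top at (330,205) px, which puts the bottle at about (483,-347). The side view agrees to a few mm, with the fingers well clear of both tallies. Descending and gripping.

Call:
{"api": "apply_moves", "payload": {
  "moves": [
    [[-0.012,0.035,0.25],[0,0,0],0],
    [[-0.012,0.035,0.25],[0,0,0],0],
    [[-0.012,0.035,0.516],[0,0,0],0],
    [[-0.012,0.035,0.516],[0,0,0],0],
    [[-0.012,0.035,0.516],[0,0,0],0],
    [[-0.012,0.035,0.516],[0,0,0],0],
    [[-0.012,0.035,0.516],[0,0,0],1],
    [[-0.012,0.035,0.516],[0,0,0],1],
    [[-0.012,0.035,0.516],[0,0,0],1],
    [[-0.012,0.035,0.516],[0,0,0],1],
    [[-0.012,0.035,0.516],[0,0,0],1],
    [[-0.012,0.035,0.516],[0,0,0],1]
  ],
  "squeeze": 25
}}

```text
clock: 3.5
eef_pos: [484.0, -347.1, 93.9]
eef_rot: [3.141, -0.0, -0.0]
wrist_force: [0.0, -1.1, -0.3]
finger_gap: 57.4
finger_force: 0.0
```

Call:
{"api": "apply_moves", "payload": {
  "moves": [
    [[0,0,0],[0,0,0],1],
    [[0,0,0],[0,0,0],1],
    [[0,0,0],[0,0,0],1],
    [[0,0,0],[0,0,0],1],
    [[0,0,0],[0,0,0],1],
    [[0,0,0],[0,0,0],1],
    [[0,0,0],[0,0,0],1]
  ]
}}

```text
clock: 4.08
eef_pos: [484.1, -347.4, 93.8]
eef_rot: [3.141, -0.001, 0.0]
wrist_force: [0.2, -4.1, 4.1]
finger_gap: 40.1
finger_force: 23.9
```

Call:
{"api": "apply_moves", "payload": {
  "moves": [
    [[0,0,-0.05],[0,0,0],1],
    [[0,0,-0.13],[0,0,0],1],
    [[0,0,-0.2],[0,0,0],1],
    [[0.05,-0.06,-0.24],[0,0,0],1],
    [[0.12,-0.14,-0.24],[0,0,0],1],
    [[0.19,-0.22,-0.24],[0,0,0],1],
    [[0.26,-0.3,-0.24],[0,0,0],1],
    [[0.33,-0.38,-0.24],[0,0,0],1],
    [[0.38,-0.44,-0.24],[0,0,0],1],
    [[0.412,-0.48,-0.24],[0,0,0],1],
    [[0.412,-0.48,-0.24],[0,0,0],1],
    [[0.412,-0.48,-0.24],[0,0,0],1]
  ]
}}

```text
clock: 5.08
eef_pos: [586.6, -226.7, 153.3]
eef_rot: [-3.141, 0.001, 0.001]
wrist_force: [-0.5, -0.6, -3.0]
finger_gap: 39.7
finger_force: 26.6
```

```bash
python3 - <<'E'
from h import *
i=viewer.camera_info("wrist"); a=viewer.camera("wrist"); cv2.imwrite("pics/w3.png",a)
delta([587,-227,100],0); s=manip.read_state(); print(s["finger_gap"],s["finger_force"],s["wrist_force"])
E
```

```text
shift [ 0.003 -0.001  0.213] turn [-0.  0. -0.] at [ 586.3 -227.4  153.3] [-3.141e+00  1.000e-03 -0.000e+00] t 5.13
39.47522421224058 26.556291942688404 [-0.70540927 -0.56049718 -2.80511463]
```

View pics/w3.png

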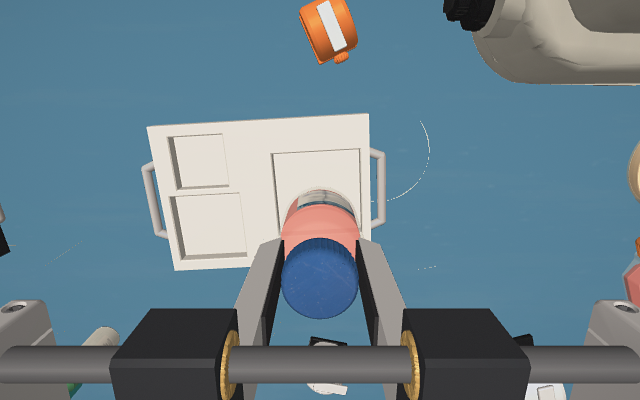

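Bottle held at (320,265). The tray is clear at (147,127)–(369,114), with pocket far edge (272,154)–(360,150). I'll re-measure the tray from this closer view.

```bash
python3 - <<'E'
from h import *
i=viewer.camera_info("wrist")
P=[rp(i,u,v,16)[:2] for u,v in [(147.5,127),(369,114.5),(175,270),(272.5,154),(360,150),(168,136),(225,133),(173,195),(240,193)]]
for p in P: print(p.round(1))
A,B,C=P[0],P[1],P[2]; print(np.hypot(*(A-B)),np.hypot(*(A-C)),(B+C)/2, np.degrees(np.arctan2(-(A-B)[0],(A-B)[1])),np.degrees(np.arctan2((A-C)[1],(A-C)[0])))
E
```

```text
[645.  -84.9]
[ 654.9 -269.5]
[512.2 -91.9]
[ 622.2 -188.4]
[ 625.5 -263. ]
[ 637.5 -101.1]
[ 639.9 -149.3]
[585.9 -99. ]
[ 587.7 -158.4]
184.83754376822245 132.95252154295628 [ 583.55153887 -180.69507739] 3.08587225275506 3.01514001987585
```

Call:
{"api": "apply_moves", "payload": {
  "moves": [
    [[0,0,0.06],[0,0,0],1],
    [[0,0,0.13],[0,0,0],1],
    [[0,0,0.18],[0,0,0],1],
    [[0,0,0.2],[0,0,0],1],
    [[0,0,0.21],[0,0,0],1],
    [[0,0,0.215],[0,0,0],1],
    [[0,0,0.219],[0,0,0],1],
    [[0,0,0.222],[0,0,0],1],
    [[0,0,0.222],[0,0,0],1],
    [[0,0,0.222],[0,0,0],1]
  ]
}}

```text
clock: 5.97
eef_pos: [587.3, -227.3, 99.0]
eef_rot: [3.141, -0.002, 0.0]
wrist_force: [-0.4, 0.4, 5.8]
finger_gap: 39.4
finger_force: 26.8
```

Contact felt (+5.8 N) at the pocket floor height. Releasing, rising and heading over the red dropper.

Call:
{"api": "apply_moves", "payload": {
  "moves": [
    [[0,0,0],[0,0,0],0.5],
    [[0,0,0],[0,0,0],0.2],
    [[0,0,0],[0,0,0],0],
    [[0,0,0],[0,0,0],0],
    [[0,0,0],[0,0,0],0],
    [[0,0,0],[0,0,0],0],
    [[0,0,-0.05],[0,0,0],0],
    [[0,0,-0.15],[0,0,0],0],
    [[0,0,-0.3],[0,0,0],0],
    [[0,0,-0.48],[0,0,0],0],
    [[0,0,-0.48],[0,0,0],0]
  ]
}}

```text
clock: 6.88
eef_pos: [588.7, -227.8, 227.2]
eef_rot: [3.137, -0.011, 0.0]
wrist_force: [1.0, 0.2, 1.9]
finger_gap: 93.6
finger_force: 0.0
```

Call:
{"api": "apply_moves", "payload": {
  "moves": [
    [[-0.656,-0.464,0],[0,0,0],0],
    [[-0.656,-0.464,0],[0,0,0],0],
    [[-0.656,-0.464,0],[0,0,0],0],
    [[-0.656,-0.464,0],[0,0,0],0],
    [[-0.656,-0.464,0],[0,0,0],0],
    [[-0.656,-0.464,0],[0,0,0],0],
    [[-0.656,-0.464,0],[0,0,0],0],
    [[-0.656,-0.464,0],[0,0,0],0]
  ]
}}

```text
clock: 7.55
eef_pos: [423.6, -111.4, 218.9]
eef_rot: [3.141, -0.002, 0.0]
wrist_force: [0.7, 0.5, 0.5]
finger_gap: 94.0
finger_force: 0.0
```

```bash
python3 - <<'E'
from h import *
i=viewer.camera_info("wrist"); a=viewer.camera("wrist"); cv2.imwrite("pics/w4.png",a)
np.savez("w4.npz",**{k:np.array(v) for k,v in i.items() if k in("camera_matrix","R","t")})
delta([423,-111.5,38],0)
H,S,V=cv2.split(cv2.cvtColor(a,cv2.COLOR_BGR2HSV))
red=((((H<8)|(H>172))&(S>150)&(V>100))*255).astype(np.uint8)
for c in cv2.findContours(red,0,2)[0]:
    if cv2.contourArea(c)>60: q=c[:,0]; t=q[q[:,1]>=q[:,1].max()-1].mean(0); print(cv2.boundingRect(c),t,rp(i,*t,85).round(1))
E
```

```text
shift [-0.003 -0.001  0.722] turn [ 0. -0. -0.] at [ 423.7 -111.6  218.5] [ 3.141e+00 -1.000e-03 -0.000e+00] t 7.6
(311, 180, 17, 19) [320.         197.66666667] [ 422.  -113.1   85. ]
```

View pics/w4.png

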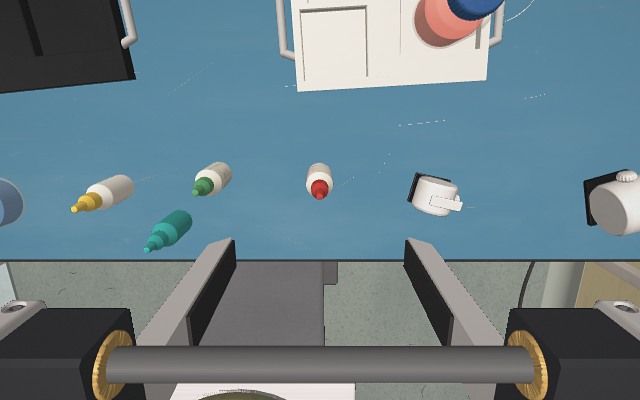

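Red dropper cap tip at (320,197), so it stands at (422.5,-112.5), agreeing with the first view. The pink bottle stands in its pocket. Green cap is at (203,187), turquoise (165,232), yellow (88,203), small tally (433,196).

Call:
{"api": "apply_moves", "payload": {
  "moves": [
    [[-0.003,0.003,0.15],[0,0,0],0.3],
    [[-0.003,0.003,0.3],[0,0,0],0.3],
    [[-0.003,0.003,0.45],[0,0,0],0.3],
    [[-0.003,0.003,0.6],[0,0,0],0.3],
    [[-0.003,0.003,0.69],[0,0,0],0.3],
    [[-0.003,0.003,0.722],[0,0,0],0.3],
    [[-0.003,0.003,0.722],[0,0,0],0.3],
    [[-0.003,0.003,0.722],[0,0,0],1],
    [[-0.003,0.003,0.722],[0,0,0],1],
    [[-0.003,0.003,0.722],[0,0,0],1],
    [[-0.003,0.003,0.722],[0,0,0],1],
    [[-0.003,0.003,0.722],[0,0,0],1]
  ],
  "squeeze": 12
}}

```text
clock: 8.6
eef_pos: [422.5, -111.9, 38.2]
eef_rot: [3.141, -0.001, 0.0]
wrist_force: [0.4, -0.2, 0.0]
finger_gap: 35.6
finger_force: 0.0
```

Call:
{"api": "apply_moves", "payload": {
  "moves": [
    [[0,0,0],[0,0,0],1],
    [[0,0,0],[0,0,0],1],
    [[0,0,0],[0,0,0],1],
    [[0,0,0],[0,0,0],1],
    [[0,0,0],[0,0,0],1],
    [[0,0,0],[0,0,0],1],
    [[0,0,0],[0,0,0],1],
    [[0,0,0],[0,0,0],1]
  ]
}}

```text
clock: 9.27
eef_pos: [422.4, -111.8, 37.7]
eef_rot: [3.141, -0.001, 0.0]
wrist_force: [0.1, 0.3, 5.5]
finger_gap: 26.1
finger_force: 12.0
```

Call:
{"api": "apply_moves", "payload": {
  "moves": [
    [[0,0,-0.05],[0,0,0],1],
    [[0,0,-0.15],[0,0,0],1],
    [[0,0,-0.25],[0,0,0],1],
    [[0.06,0,-0.32],[0,0,0],1],
    [[0.16,0.01,-0.32],[0,0,0],1],
    [[0.28,0.02,-0.32],[0,0,0],1],
    [[0.4,0.03,-0.32],[0,0,0],1],
    [[0.52,0.04,-0.32],[0,0,0],1],
    [[0.64,0.053,-0.32],[0,0,0],1],
    [[0.72,0.053,-0.32],[0,0,0],1],
    [[0.769,0.053,-0.32],[0,0,0],1],
    [[0.769,0.053,-0.32],[0,0,0],1]
  ]
}}

```text
clock: 10.27
eef_pos: [615.6, -124.9, 116.5]
eef_rot: [-3.141, 0.001, 0.001]
wrist_force: [-0.9, -0.3, -0.2]
finger_gap: 26.7
finger_force: 12.0
```

```bash
python3 - <<'E'
from h import *
a=viewer.camera("wrist"); b=viewer.camera("side"); cv2.imwrite("pics/w5.png",np.vstack([a[:, 100:540],cv2.resize(b[120:220,270:410],(440,200),interpolation=3)]))
delta([614.7,-125,42],0); s=manip.read_state(); print(s["finger_gap"],s["finger_force"])
E
```

```text
shift [0.004 0.001 0.299] turn [-0.  0.  0.] at [ 613.8 -124.9  116.7] [-3.141e+00  1.000e-03  0.000e+00] t 10.37
26.031095267684847 11.969201722968137
```

View pics/w5.png

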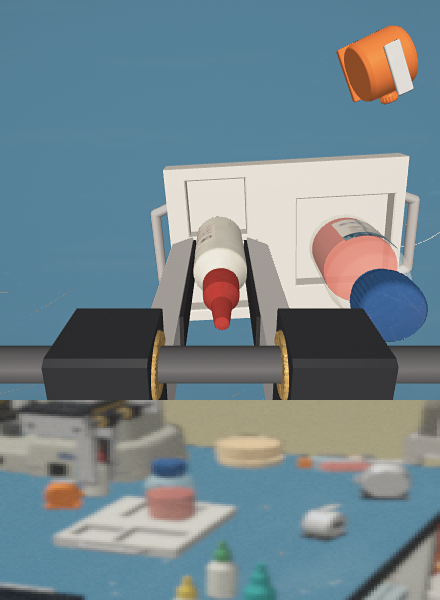

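Red dropper is held over the dropper pocket (217,205 in the montage), and the pink bottle sits upright in its pocket. Lowering.

Call:
{"api": "apply_moves", "payload": {
  "moves": [
    [[0,0,0.07],[0,0,0],1],
    [[0,0,0.16],[0,0,0],1],
    [[0,0,0.23],[0,0,0],1],
    [[0,0,0.27],[0,0,0],1],
    [[0,0,0.285],[0,0,0],1],
    [[0,0,0.291],[0,0,0],1],
    [[0,0,0.295],[0,0,0],1],
    [[0,0,0.299],[0,0,0],1],
    [[0,0,0.299],[0,0,0],1],
    [[0,0,0.299],[0,0,0],1]
  ]
}}

```text
clock: 11.2
eef_pos: [614.6, -125.1, 43.3]
eef_rot: [3.141, -0.001, 0.0]
wrist_force: [0.0, 0.7, -0.6]
finger_gap: 26.1
finger_force: 12.0
```

Call:
{"api": "apply_moves", "payload": {
  "moves": [
    [[0,0,0.003],[0,0,0],1],
    [[0,0,0.006],[0,0,0],1],
    [[0,0,0.006],[0,0,0],1],
    [[0,0,0.006],[0,0,0],1]
  ]
}}

```text
clock: 11.53
eef_pos: [614.7, -125.0, 41.7]
eef_rot: [3.142, -0.001, 0.0]
wrist_force: [-1.4, 1.5, 5.6]
finger_gap: 26.5
finger_force: 12.0
```

Contact. Releasing, rising and going over the small tally.

Call:
{"api": "apply_moves", "payload": {
  "moves": [
    [[0,0,0],[0,0,0],0.6],
    [[0,0,0],[0,0,0],0.5],
    [[0,0,0],[0,0,0],0.5],
    [[0,0,0],[0,0,0],0.5],
    [[0,0,-0.05],[0,0,0],0.5],
    [[0,0,-0.15],[0,0,0],0.5],
    [[0,0,-0.3],[0,0,0],0.4],
    [[0,0,-0.46],[0,0,0],0.3],
    [[0,0,-0.62],[0,0,0],0.3],
    [[0,0,-0.7],[0,0,0],0.3],
    [[0,0,-0.7],[0,0,0],0.3]
  ]
}}

```text
clock: 12.45
eef_pos: [615.8, -125.4, 223.0]
eef_rot: [3.139, -0.009, 0.0]
wrist_force: [0.4, -0.1, 0.2]
finger_gap: 65.6
finger_force: 0.0
```

Call:
{"api": "apply_moves", "payload": {
  "moves": [
    [[-0.8,0.44,0],[0,0,0],0.3],
    [[-0.8,0.44,0],[0,0,0],0.2],
    [[-0.8,0.44,0],[0,0,0],0.2],
    [[-0.8,0.44,0],[0,0,0],0.2],
    [[-0.8,0.44,0],[0,0,0],0.2],
    [[-0.8,0.44,0],[0,0,0],0.2],
    [[-0.8,0.44,0],[0,0,0],0.2],
    [[-0.8,0.44,0],[0,0,0],0.2],
    [[-0.8,0.44,0],[0,0,0],0.2]
  ]
}}

```text
clock: 13.2
eef_pos: [414.8, -234.8, 216.2]
eef_rot: [-3.142, -0.0, 0.0]
wrist_force: [-0.5, 0.1, -0.3]
finger_gap: 75.3
finger_force: 0.0
```

```bash
python3 - <<'E'
from h import *
i=viewer.camera_info("wrist"); a=viewer.camera("wrist"); cv2.imwrite("pics/w6.png",a)
np.savez("w6.npz",**{k:np.array(v) for k,v in i.items() if k in("camera_matrix","R","t")})
delta([415,-235,34],0); print(manip.read_state()["finger_gap"])
cv2.imwrite("pics/c6.png",cv2.resize(a[60:260,200:440],None,fx=3,fy=3,interpolation=2))
E
```

```text
shift [0.    0.002 0.728] turn [-0.  0.  0.] at [ 415.  -234.6  216.1] [-3.141e+00  0.000e+00  1.000e-03] t 13.25
75.07344367033525
```

View pics/c6.png

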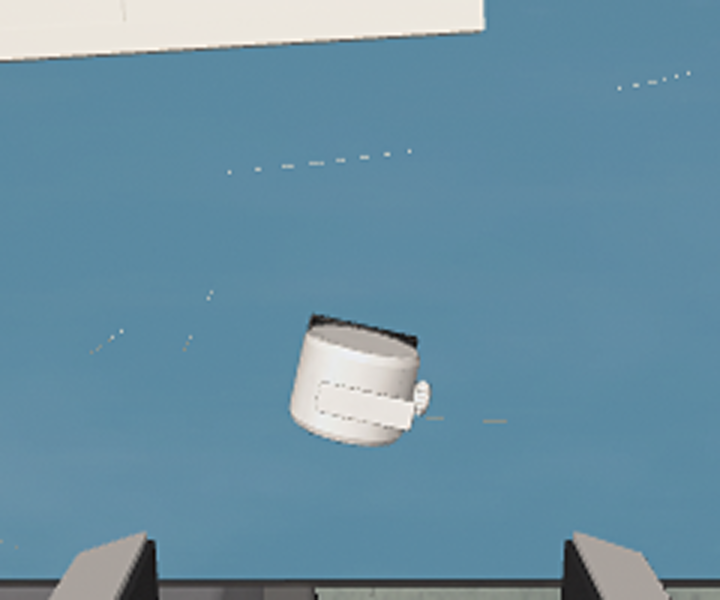

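Small tally at crop (360,380): flat ends point up and down the picture, tilted about 13°, with the foot's far edge at crop (312,316)–(416,340). I'll compute its axis and centre.

```bash
python3 - <<'E'
from h import *
z=np.load("w6.npz"); i={k:z[k] for k in z}
for h in (0,5):
    A=rp(i,304,165.3,h)[:2];B=rp(i,338.7,173.3,h)[:2]; e=(A-B)/np.hypot(*(A-B)); ax=np.array([e[1],-e[0]])
    print(h,A.round(1),B.round(1),np.hypot(*(A-B)).round(1),"axis",ax.round(3),np.degrees(np.arctan2(ax[1],ax[0])).round(1),"foot mid",((A+B)/2-17*ax).round(1))
# drum far top rim & near top edge at z~45ish ; drum sides at mid height
for p,h in [((320,348),36),((400,357),36),((318,400),44),((294,415),24)]: print(rp(i,p[0]/3+200,p[1]/3+60,h).round(1))
E
```

```text
0 [ 425.5 -219.1] [ 416.6 -257. ] 39.0 axis [ 0.973 -0.229] -13.3 foot mid [ 404.5 -234.2]
5 [ 426.5 -219.3] [ 417.7 -256.7] 38.4 axis [ 0.973 -0.229] -13.3 foot mid [ 405.6 -234.1]
[ 421.8 -223.2   36. ]
[ 418.7 -249.8   36. ]
[ 406.2 -222.7   44. ]
[ 395.1 -213.4   24. ]
```

Foot edge is 39 mm against 40 given, axis -13.3°. Grip point is (405.5,-231.3), gripper yaw 76.7°. Turning first, then descending.

Call:
{"api": "apply_moves", "payload": {
  "moves": [
    [[-0.038,-0.013,0],[0,0,-0.426],0.2],
    [[-0.038,-0.013,0],[0,0,-0.426],0.2],
    [[-0.038,-0.013,0],[0,0,-0.426],0.2],
    [[-0.038,-0.013,0],[0,0,-0.426],0.2],
    [[-0.038,-0.013,0],[0,0,-0.426],0.2],
    [[-0.038,-0.013,0],[0,0,-0.426],0.2],
    [[-0.038,-0.013,0],[0,0,-0.426],0.2],
    [[-0.038,-0.013,0],[0,0,-0.426],0.2],
    [[-0.038,-0.013,0],[0,0,-0.426],0.2],
    [[-0.038,-0.013,0],[0,0,-0.426],0.2],
    [[-0.038,-0.013,0],[0,0,-0.426],0.2],
    [[-0.038,-0.013,0],[0,0,-0.426],0.2]
  ]
}}

```text
clock: 14.25
eef_pos: [405.6, -231.2, 215.9]
eef_rot: [-3.141, -0.0, 1.344]
wrist_force: [0.8, -0.4, -0.2]
finger_gap: 75.0
finger_force: 0.0
```

Call:
{"api": "apply_moves", "payload": {
  "moves": [
    [[0,0,0.1],[0,0,0],0.3],
    [[0,0,0.25],[0,0,0],0.3],
    [[0,0,0.4],[0,0,0],0.3],
    [[0,0,0.52],[0,0,0],0.3],
    [[0,0,0.52],[0,0,0],0.3]
  ]
}}

```text
clock: 14.67
eef_pos: [403.0, -229.8, 81.2]
eef_rot: [-3.134, -0.003, 1.336]
wrist_force: [-0.4, 0.7, -1.4]
finger_gap: 65.8
finger_force: 0.0
```

```bash
python3 - <<'E'
from h import *
a=viewer.camera("wrist"); cv2.imwrite("pics/w7.png",a)
delta([405.5,-231.3,34],np.radians(76.7)); print(manip.read_state()["finger_gap"])
E
```

```text
shift [-0.001  0.007  0.202] turn [-0.002 -0.001 -0.001] at [ 404.2 -230.7   84.4] [-3.137e+00 -2.000e-03  1.337e+00] t 14.72
65.7688822953138
```

View pics/w7.png

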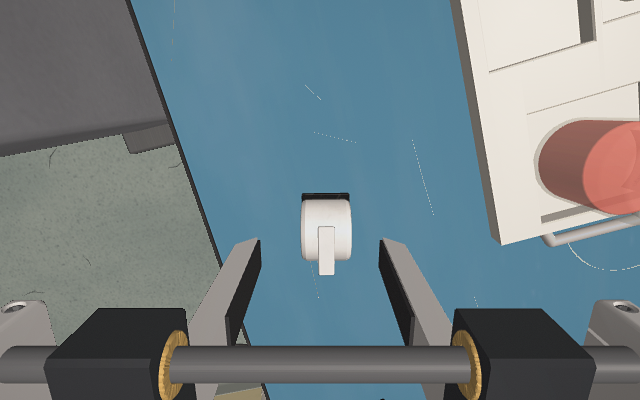

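Tally aligned square between the fingers, drum at (327,230). Descending and closing.

Call:
{"api": "apply_moves", "payload": {
  "moves": [
    [[0,0,0.1],[0,0,0],0.3],
    [[0,0,0.18],[0,0,0],0.3],
    [[0,0,0.206],[0,0,0],0.3],
    [[0,0,0.206],[0,0,0],0.3],
    [[0,0,0.206],[0,0,0],1],
    [[0,0,0.206],[0,0,0],1],
    [[0,0,0.206],[0,0,0],1],
    [[0,0,0.206],[0,0,0],1],
    [[0,0,0.206],[0,0,0],1],
    [[0,0,0.206],[0,0,0],1],
    [[0,0,0.206],[0,0,0],1],
    [[0,0,0.206],[0,0,0],1]
  ],
  "squeeze": 18
}}

```text
clock: 15.72
eef_pos: [405.1, -232.0, 35.1]
eef_rot: [3.141, 0.0, 1.338]
wrist_force: [-0.3, 1.1, 5.6]
finger_gap: 32.1
finger_force: 18.0
```

Call:
{"api": "apply_moves", "payload": {
  "moves": [
    [[0,0,0],[0,0,0],1],
    [[0,0,0],[0,0,0],1],
    [[0,0,0],[0,0,0],1],
    [[0,0,0],[0,0,0],1]
  ]
}}

```text
clock: 16.05
eef_pos: [405.1, -232.0, 35.1]
eef_rot: [3.141, 0.0, 1.338]
wrist_force: [-1.4, -0.9, 6.6]
finger_gap: 31.8
finger_force: 18.0
```

```bash
python3 - <<'E'
from h import *
delta([555.5,-125.3,110],np.radians(76.7)); print(manip.read_state()["finger_gap"])
E
```

```text
shift [ 0.554  0.487 -0.299] turn [ 0.  0. -0.] at [ 405.1 -232.    35.1] [3.141 0.    1.338] t 16.05
31.79800149566598
```

Call:
{"api": "apply_moves", "payload": {
  "moves": [
    [[0,0,-0.05],[0,0,0],1],
    [[0,0,-0.14],[0,0,0],1],
    [[0,0,-0.24],[0,0,0],1],
    [[0.05,0.04,-0.3],[0,0,0],1],
    [[0.13,0.11,-0.3],[0,0,0],1],
    [[0.22,0.19,-0.3],[0,0,0],1],
    [[0.31,0.27,-0.3],[0,0,0],1],
    [[0.4,0.35,-0.3],[0,0,0],1],
    [[0.48,0.42,-0.3],[0,0,0],1],
    [[0.53,0.465,-0.3],[0,0,0],1],
    [[0.554,0.487,-0.3],[0,0,0],1],
    [[0.554,0.487,-0.3],[0,0,0],1]
  ]
}}

```text
clock: 17.05
eef_pos: [555.8, -124.3, 109.3]
eef_rot: [-3.141, -0.0, 1.34]
wrist_force: [-0.3, 0.5, -0.4]
finger_gap: 31.8
finger_force: 18.0
```

```bash
python3 - <<'E'
from h import *
a=viewer.camera("wrist"); b=viewer.camera("side"); cv2.imwrite("pics/w8.png",np.vstack([a,cv2.resize(b[120:220,250:410],(640,200),interpolation=3)[:, :]]))
delta([555.5,-125.3,39],np.radians(76.7)); print(manip.read_state()["finger_gap"])
E
```

```text
shift [0.001 0.004 0.282] turn [-0.  0. -0.] at [ 554.6 -125.4  109.4] [-3.141  0.     1.338] t 17.15
31.924682138640957
```

View pics/w8.png

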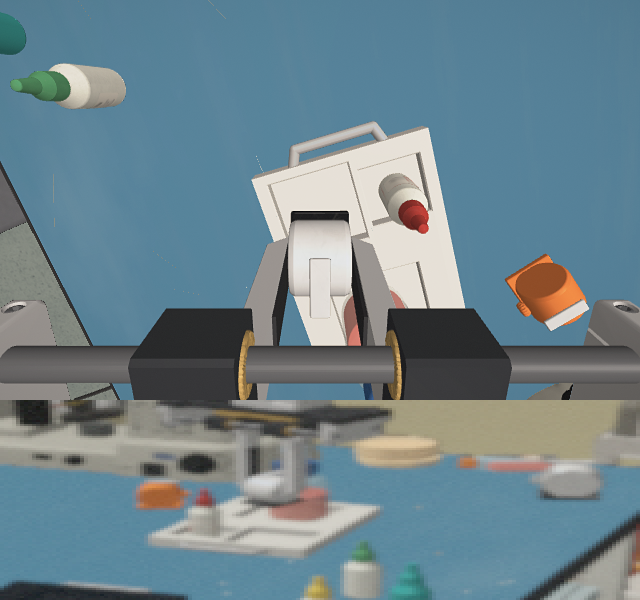

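The tally is held level over the counter pocket, and the red dropper stands in its pocket at (405,200). Lowering.

Call:
{"api": "apply_moves", "payload": {
  "moves": [
    [[0,0.002,0.06],[0,0,0],1],
    [[0,0.002,0.15],[0,0,0],1],
    [[0,0.002,0.22],[0,0,0],1],
    [[0,0.002,0.255],[0,0,0],1],
    [[0,0.002,0.268],[0,0,0],1],
    [[0,0.002,0.274],[0,0,0],1],
    [[0,0.002,0.278],[0,0,0],1],
    [[0,0.002,0.282],[0,0,0],1],
    [[0,0.002,0.282],[0,0,0],1],
    [[0,0.002,0.282],[0,0,0],1]
  ]
}}

```text
clock: 17.98
eef_pos: [556.0, -125.2, 39.8]
eef_rot: [3.141, 0.0, 1.338]
wrist_force: [-0.2, -0.6, -0.3]
finger_gap: 31.7
finger_force: 18.0
```

Call:
{"api": "apply_moves", "payload": {
  "moves": [
    [[0,0,0.003],[0,0,0],1],
    [[0,0,0.006],[0,0,0],1],
    [[0,0,0.006],[0,0,0],1],
    [[0,0,0.006],[0,0,0],1]
  ]
}}

```text
clock: 18.32
eef_pos: [556.1, -125.2, 39.1]
eef_rot: [3.141, 0.0, 1.338]
wrist_force: [-5.8, 1.7, 14.1]
finger_gap: 32.1
finger_force: 18.0
```

Contact (14 N) on the pocket floor. Releasing, rising, then moving over the black tray.

Call:
{"api": "apply_moves", "payload": {
  "moves": [
    [[0,0,0],[0,0,0],0.6],
    [[0,0,0],[0,0,0],0.53],
    [[0,0,0],[0,0,0],0.53],
    [[0,0,0],[0,0,0],0.53],
    [[0,0,-0.05],[0,0,0],0.53],
    [[0,0,-0.15],[0,0,0],0.53],
    [[0,0,-0.3],[0,0,0],0.4],
    [[0,0,-0.46],[0,0,0],0.3],
    [[0,0,-0.62],[0,0,0],0.3],
    [[0,0,-0.78],[0,0,0],0.2],
    [[0,0,-0.84],[0,0,0],0],
    [[0,0,-0.84],[0,0,0],0]
  ]
}}

```text
clock: 19.32
eef_pos: [556.7, -125.4, 253.2]
eef_rot: [3.134, 0.0, 1.338]
wrist_force: [-0.2, 0.5, -0.1]
finger_gap: 80.7
finger_force: 0.0
```

Call:
{"api": "apply_moves", "payload": {
  "moves": [
    [[1,-0.55,0],[0,0,-0.074],0],
    [[1,-0.55,0],[0,0,-0.074],0],
    [[1,-0.55,0],[0,0,-0.074],0],
    [[1,-0.55,0],[0,0,-0.074],0],
    [[1,-0.55,0],[0,0,-0.074],0],
    [[1,-0.55,0],[0,0,-0.074],0],
    [[1,-0.55,0],[0,0,-0.074],0],
    [[1,-0.55,0],[0,0,-0.074],0],
    [[1,-0.55,0],[0,0,-0.074],0]
  ]
}}

```text
clock: 20.07
eef_pos: [478.8, 150.9, 247.2]
eef_rot: [-3.141, 0.0, 1.574]
wrist_force: [0.1, -0.3, 0.3]
finger_gap: 94.0
finger_force: 0.0
```

Call:
{"api": "apply_moves", "payload": {
  "moves": [
    [[0.24,0,0],[0,0,0],0],
    [[0.24,0,0],[0,0,0],0],
    [[0.24,0,0],[0,0,0],0],
    [[0.24,0,0],[0,0,0],0],
    [[0.24,0,0],[0,0,0],0]
  ]
}}

```text
clock: 20.48
eef_pos: [479.8, 208.5, 247.4]
eef_rot: [-3.141, 0.0, 1.57]
wrist_force: [-0.3, 0.1, 0.4]
finger_gap: 94.0
finger_force: 0.0
```

```bash
python3 - <<'E'
from h import *
i=viewer.camera_info("wrist"); a=viewer.camera("wrist"); b=viewer.camera("side")
cv2.imwrite("pics/w9w.png",a)
cv2.imwrite("pics/w9.png",np.vstack([a,cv2.resize(b[120:220,250:410],(640,200),interpolation=3)]))
np.savez("w9.npz",**{k:np.array(v) for k,v in i.items() if k in("camera_matrix","R","t")})
delta([385,264,250],np.pi/2)
E
```

```text
shift [ 0.221 -0.38  -0.01 ] turn [-0.  0. -0.] at [479.8 208.5 247.6] [-3.141  0.     1.569] t 20.58
```

View pics/w9.png

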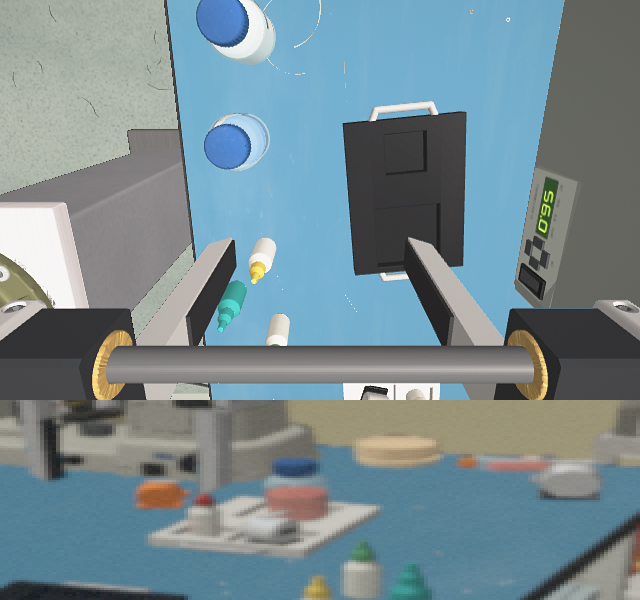

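White kit complete in the side view: pink bottle, red dropper and tally all upright in their pockets. Black tray corners are (343,123), (466,112), (464,266) and (355,275), bottle pocket at the bottom. Two clear bottles: (228,147) has bluish contents and is the blue one; (235,30) has white, plain contents. I'll confirm this on an enlarged crop.

```bash
python3 - <<'E'
from h import *
z=np.load("w9.npz"); i={k:z[k] for k in z}; a=cv2.imread("pics/w9w.png")
H,S,V=cv2.split(cv2.cvtColor(a,cv2.COLOR_BGR2HSV))
P=[rp(i,u,v,16)[:2] for u,v in [(343,123),(466,112),(464,266),(355,275)]]
print(np.round(P,1).tolist()); print(cv2.minAreaRect(np.array(P,np.float32)))
for u,v in [(385,133),(425,130),(427,171),(386,174),(376,207),(440,204)]: print("pocket",rp(i,u,v,16)[:2].round(1))
m=(((H>105)&(H<125)&(S>170)&(V<230))*255).astype(np.uint8); m=cv2.morphologyEx(m,cv2.MORPH_OPEN,np.ones((7,7)))
for c in cv2.findContours(m,0,2)[0]:
    if cv2.contourArea(c)>200:
        (u,v),r=cv2.minEnclosingCircle(c); print("cap",u,v,r,rp(i,u,v,104)[:2].round(1))
print(pj(viewer.camera_info("side"),[*rp(i,228,147,104)[:2],104]))
print(a[150,262],a[135,258],a[45,262])
cv2.imwrite("pics/c9.png",cv2.resize(a[0:190,180:290],None,fx=3,fy=3,interpolation=2))
E
```

```text
[[505.6, 261.4], [638.8, 272.8], [658.3, 87.8], [523.8, 75.6]]
((581.947509765625, 174.5741729736328), (135.01068115234375, 187.60800170898438), 5.586366653442383)
pocket [552.1 250.5]
pocket [596.  253.6]
pocket [602.2 207.6]
pocket [555.7 204.3]
pocket [546.  164.7]
pocket [620.8 168.2]
[306.6924952  227.87183604]
[236 208 170] [236 213 175] [215 216 204]
```

View pics/c9.png

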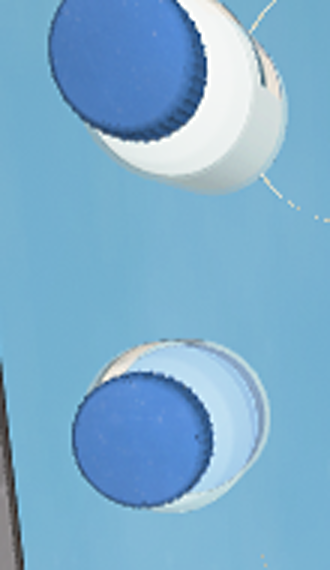

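Confirmed: the bottle at (227,147) has blue liquid, the upper one white contents. Tray rectangle 135 x 188 at (582,174.6), yaw 5.6°; pocket centres agree with the pocket corners.

```bash
python3 - <<'E'
from h import *
z=np.load("w9.npz"); i={k:z[k] for k in z}
p=rp(i,227.3,146.7,104); print(p,20*351.9/np.linalg.norm(p+np.array(i["R"]).T@i["t"]))
delta([p[0],p[1],160],np.pi/2)
E
```

```text
[400.09771405 248.34946949 104.        ] 22.10480604050975
shift [ 0.159 -0.319  0.35 ] turn [-0.  0. -0.] at [479.8 208.5 247.6] [-3.141  0.     1.569] t 20.58
```

Call:
{"api": "apply_moves", "payload": {
  "moves": [
    [[0.159,-0.319,0.13],[0,0,0],0],
    [[0.159,-0.319,0.13],[0,0,0],0],
    [[0.159,-0.319,0.13],[0,0,0],0],
    [[0.159,-0.319,0.13],[0,0,0],0],
    [[0.159,-0.319,0.13],[0,0,0],0],
    [[0.159,-0.319,0.13],[0,0,0],0]
  ]
}}

```text
clock: 21.08
eef_pos: [401.0, 249.0, 215.9]
eef_rot: [3.14, -0.0, 1.57]
wrist_force: [0.1, -0.3, 0.1]
finger_gap: 93.8
finger_force: 0.0
```

```bash
python3 - <<'E'
from h import *
i=viewer.camera_info("wrist"); a=viewer.camera("wrist"); cv2.imwrite("pics/w10.png",a)
H,S,V=cv2.split(cv2.cvtColor(a,cv2.COLOR_BGR2HSV))
for s in (140,155,170):
  m=(((H>104)&(H<125)&(S>s))*255).astype(np.uint8); m=cv2.morphologyEx(m,cv2.MORPH_OPEN,np.ones((5,5)))
  for c in cv2.findContours(m,0,2)[0]:
    if cv2.contourArea(c)>200:
        (u,v),r=cv2.minEnclosingCircle(c); print("cap",s,u,v,r,rp(i,u,v,104)[:2].round(1))
print(pj(i,[400,248,104]),a[205,320]); delta([400,248,94],np.pi/2)
E
```

```text
cap 140 315.033203125 199.76976013183594 23.97064781188965 [397.6 250.3]
cap 140 319.0 69.0 26.925922393798828 [401.1 350. ]
[317.95356704 202.49750242] [205 137  85]
shift [-0.004 -0.005  0.487] turn [ 0. -0. -0.] at [401.  248.9 215.7] [ 3.141 -0.     1.57 ] t 21.13
```

Close-up cap centre is (397.6,249), agreeing within 3 mm. Descending and gripping.

Call:
{"api": "apply_moves", "payload": {
  "moves": [
    [[-0.002,-0.012,0.15],[0,0,0],0.2],
    [[-0.002,-0.012,0.3],[0,0,0],0.2],
    [[-0.002,-0.012,0.43],[0,0,0],0.2],
    [[-0.002,-0.012,0.487],[0,0,0],0.2],
    [[-0.002,-0.012,0.487],[0,0,0],0.2],
    [[-0.002,-0.012,0.487],[0,0,0],1],
    [[-0.002,-0.012,0.487],[0,0,0],1],
    [[-0.002,-0.012,0.487],[0,0,0],1],
    [[-0.002,-0.012,0.487],[0,0,0],1],
    [[-0.002,-0.012,0.487],[0,0,0],1],
    [[-0.002,-0.012,0.487],[0,0,0],1],
    [[-0.002,-0.012,0.487],[0,0,0],1]
  ],
  "squeeze": 25
}}

```text
clock: 22.13
eef_pos: [397.1, 249.2, 94.1]
eef_rot: [3.141, -0.001, 1.571]
wrist_force: [-0.9, 0.2, 6.7]
finger_gap: 39.7
finger_force: 22.7
```

Call:
{"api": "apply_moves", "payload": {
  "moves": [
    [[0,0,0],[0,0,0],1],
    [[0,0,0],[0,0,0],1],
    [[0,0,0],[0,0,0],1],
    [[0,0,0],[0,0,0],1]
  ]
}}

```text
clock: 22.47
eef_pos: [397.1, 249.2, 94.0]
eef_rot: [3.141, -0.001, 1.571]
wrist_force: [-1.6, -0.3, 6.4]
finger_gap: 40.1
finger_force: 22.8
```

```bash
python3 - <<'E'
from h import *
delta([586.6,127.8,155],np.pi/2)
E
```

```text
shift [-0.486  0.758 -0.243] turn [ 0. -0.  0.] at [397.1 249.2  94. ] [ 3.141e+00 -1.000e-03  1.571e+00] t 22.47
```

Call:
{"api": "apply_moves", "payload": {
  "moves": [
    [[0,0,-0.05],[0,0,0],1],
    [[0,0,-0.13],[0,0,0],1],
    [[0,0,-0.2],[0,0,0],1],
    [[-0.03,0.05,-0.24],[0,0,0],1],
    [[-0.09,0.14,-0.24],[0,0,0],1],
    [[-0.16,0.25,-0.24],[0,0,0],1],
    [[-0.23,0.36,-0.24],[0,0,0],1],
    [[-0.3,0.47,-0.24],[0,0,0],1],
    [[-0.37,0.58,-0.24],[0,0,0],1],
    [[-0.43,0.67,-0.24],[0,0,0],1],
    [[-0.47,0.73,-0.24],[0,0,0],1],
    [[-0.486,0.758,-0.24],[0,0,0],1]
  ]
}}

```text
clock: 23.47
eef_pos: [587.5, 125.9, 152.6]
eef_rot: [-3.141, 0.0, 1.569]
wrist_force: [0.5, 0.7, -2.5]
finger_gap: 39.6
finger_force: 24.4
```

Call:
{"api": "apply_moves", "payload": {
  "moves": [
    [[0,0,0],[0,0,0],1],
    [[0,0,0],[0,0,0],1]
  ]
}}

```text
clock: 23.63
eef_pos: [585.6, 127.9, 153.0]
eef_rot: [-3.14, -0.0, 1.571]
wrist_force: [-0.4, 0.0, -3.8]
finger_gap: 39.5
finger_force: 24.5
```

```bash
python3 - <<'E'
from h import *
a=viewer.camera("wrist"); cv2.imwrite("pics/w11.png",a)
delta([586.6,127.8,98.5],np.pi/2); s=manip.read_state(); print(s["finger_gap"],s["finger_force"])
E
```

```text
shift [-0.002  0.005  0.219] turn [-0. -0.  0.] at [585.4 128.2 153.2] [-3.141 -0.     1.571] t 23.68
39.58931686863445 24.450826342217624
```

View pics/w11.png

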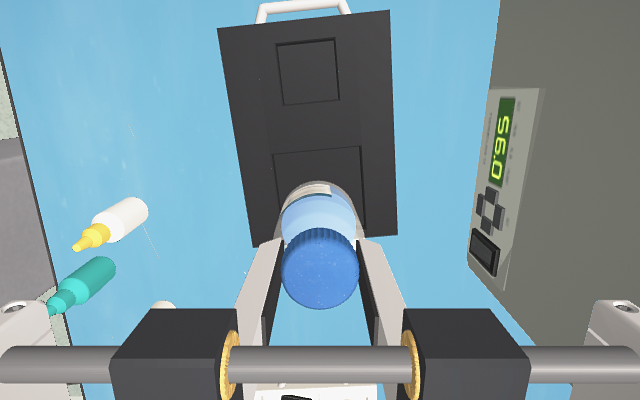

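Blue bottle is held at (319,245) over the black tray's bottle pocket, whose far edge is (273,155)–(361,148). I've miscounted and viewed 16 pictures, past the limit of 14, so from here on I work from numbers only.

Call:
{"api": "apply_moves", "payload": {
  "moves": [
    [[-0.002,0.003,0.06],[0,0,0],1],
    [[-0.002,0.003,0.13],[0,0,0],1],
    [[-0.002,0.003,0.18],[0,0,0],1],
    [[-0.002,0.003,0.2],[0,0,0],1],
    [[-0.002,0.003,0.21],[0,0,0],1],
    [[-0.002,0.003,0.215],[0,0,0],1],
    [[-0.002,0.003,0.219],[0,0,0],1],
    [[-0.002,0.003,0.222],[0,0,0],1],
    [[-0.002,0.003,0.222],[0,0,0],1],
    [[-0.002,0.003,0.222],[0,0,0],1]
  ]
}}

```text
clock: 24.52
eef_pos: [587.4, 127.1, 98.7]
eef_rot: [3.14, -0.0, 1.571]
wrist_force: [-0.8, 0.4, 1.5]
finger_gap: 39.3
finger_force: 24.6
```

Call:
{"api": "apply_moves", "payload": {
  "moves": [
    [[0,0,0.003],[0,0,0],1],
    [[0,0,0.004],[0,0,0],1],
    [[0,0,0.004],[0,0,0],1]
  ]
}}

```text
clock: 24.77
eef_pos: [587.6, 127.3, 98.5]
eef_rot: [3.14, -0.001, 1.571]
wrist_force: [-1.8, 0.9, 10.1]
finger_gap: 39.4
finger_force: 25.2
```

Seated. Releasing and rising; then locating green and its neighbours from the earlier overview.

Call:
{"api": "apply_moves", "payload": {
  "moves": [
    [[0,0,0],[0,0,0],0.5],
    [[0,0,0],[0,0,0],0.2],
    [[0,0,0],[0,0,0],0.1],
    [[0,0,0],[0,0,0],0.1],
    [[0,0,0],[0,0,0],0.1],
    [[0,0,0],[0,0,0],0.1],
    [[0,0,-0.05],[0,0,0],0.1],
    [[0,0,-0.15],[0,0,0],0.1],
    [[0,0,-0.3],[0,0,0],0.1],
    [[0,0,-0.48],[0,0,0],0.1],
    [[0,0,-0.48],[0,0,0],0.1],
    [[0,0,-0.48],[0,0,0],0.1]
  ]
}}

```text
clock: 25.77
eef_pos: [588.0, 127.2, 220.8]
eef_rot: [3.136, -0.001, 1.571]
wrist_force: [0.4, -0.3, -0.9]
finger_gap: 84.8
finger_force: 0.0
```

```bash
cat >> h.py <<'E'
def caps(a,i):
    H,S,V=cv2.split(cv2.cvtColor(a,cv2.COLOR_BGR2HSV))
    for n,lo,hi,s in [("green",50,78,90),("turq",79,92,140),("yellow",18,32,140),("red",172,180,150)]:
        m=(((H>=lo)&(H<=hi)&(S>s))*255).astype(np.uint8)
        for c in cv2.findContours(m,0,2)[0]:
            if cv2.contourArea(c)>50:
                q=c[:,0]; t=q[q[:,1]>=q[:,1].max()-1].mean(0); print(n,cv2.boundingRect(c),"lowest",t.round(),rp(i,*t,85)[:2].round(1),"mid H",H[q[:,1].min():q[:,1].max(),q[:,0].min():q[:,0].max()].mean().round())
E
python3 - <<'E'
from h import *
z=np.load("w4.npz"); i={k:z[k] for k in z}; caps(cv2.imread("pics/w4.png"),i)
delta([420,0,220],0)
E
```

```text
green (192, 177, 22, 19) lowest [201. 194.] [425.   -8.9] mid H 64.0
turq (144, 210, 48, 43) lowest [146. 252.] [370.6  46.8] mid H 93.0
yellow (71, 192, 31, 20) lowest [ 79. 210.] [410.6 100.1] mid H 40.0
shift [-0.509 -0.672 -0.001] turn [ 0.001 -0.002  0.5  ] at [588.  127.2 220.8] [ 3.136e+00 -1.000e-03  1.571e+00] t 25.77
```

Call:
{"api": "apply_moves", "payload": {
  "moves": [
    [[-0.52,-0.652,0],[0,0,0],0.2],
    [[-0.52,-0.652,0],[0,0,0],0.2],
    [[-0.52,-0.652,0],[0,0,0],0.2],
    [[-0.52,-0.652,0],[0,0,0],0.2],
    [[-0.52,-0.652,0],[0,0,0],0.2],
    [[-0.52,-0.652,0],[0,0,0],0.2],
    [[-0.52,-0.652,0],[0,0,0],0.3],
    [[-0.52,-0.652,0],[0,0,0],0.3],
    [[-0.52,-0.652,0],[0,0,0],0.3]
  ]
}}

```text
clock: 26.52
eef_pos: [424.6, -2.5, 216.6]
eef_rot: [-3.141, -0.0, 1.571]
wrist_force: [-0.8, 0.5, 0.3]
finger_gap: 66.3
finger_force: 0.0
```

```bash
python3 - <<'E'
from h import *
i=viewer.camera_info("wrist"); a=viewer.camera("wrist"); cv2.imwrite("pics/w12.png",a)
caps(a,i); delta([425,-3,38],np.pi/2); print(manip.read_state()["finger_gap"])
H,S,V=cv2.split(cv2.cvtColor(a,cv2.COLOR_BGR2HSV))
# white dropper body near the tool axis
m=((S<70)&(V>140)).astype(np.uint8)*255; m[:100]=0; m[240:]=0; m[:,:240]=0; m[:,400:]=0
for c in cv2.findContours(m,0,2)[0]:
    if cv2.contourArea(c)>100: x,y,w,h=cv2.boundingRect(c); print("white",x,y,w,h,rp(i,x+w/2,y,0)[:2].round(1))
E
```

```text
green (313, 179, 17, 20) lowest [322. 198.] [426.6  -5.1] mid H 65.0
turq (249, 116, 32, 30) lowest [263. 144.] [377.8  41. ] mid H 90.0
yellow (294, 53, 19, 20) lowest [303.  71.] [411.8  98. ] mid H 22.0
shift [-0.002  0.002  0.714] turn [-0. -0.  0.] at [424.6  -2.4 216.6] [-3.141 -0.     1.572] t 26.57
65.47368387506121
white 307 162 28 33 [426.3  10.2]
```

Green dropper at (426,-4): cap tip (322,198) px and base edge agree. Turquoise stands at (376,43) and yellow at (411,98), both clear of the fingers.

Call:
{"api": "apply_moves", "payload": {
  "moves": [
    [[-0.006,0.006,0.12],[0,0,0],0.35],
    [[-0.006,0.006,0.27],[0,0,0],0.35],
    [[-0.006,0.006,0.42],[0,0,0],0.35],
    [[-0.006,0.006,0.57],[0,0,0],0.35],
    [[-0.006,0.006,0.67],[0,0,0],0.35],
    [[-0.006,0.006,0.714],[0,0,0],0.35],
    [[-0.006,0.006,0.714],[0,0,0],0.35],
    [[-0.006,0.006,0.714],[0,0,0],1],
    [[-0.006,0.006,0.714],[0,0,0],1],
    [[-0.006,0.006,0.714],[0,0,0],1],
    [[-0.006,0.006,0.714],[0,0,0],1],
    [[-0.006,0.006,0.714],[0,0,0],1]
  ],
  "squeeze": 12
}}

```text
clock: 27.57
eef_pos: [426.0, -4.5, 39.1]
eef_rot: [3.14, 0.0, 1.571]
wrist_force: [-0.0, -0.8, 1.1]
finger_gap: 31.6
finger_force: 0.0
```

Call:
{"api": "apply_moves", "payload": {
  "moves": [
    [[0,0,0],[0,0,0],1],
    [[0,0,0],[0,0,0],1],
    [[0,0,0],[0,0,0],1],
    [[0,0,0],[0,0,0],1],
    [[0,0,0],[0,0,0],1],
    [[0,0,0],[0,0,0],1]
  ]
}}

```text
clock: 28.07
eef_pos: [425.9, -4.5, 38.9]
eef_rot: [3.141, 0.0, 1.571]
wrist_force: [-0.7, 0.1, 6.1]
finger_gap: 26.5
finger_force: 12.0
```

```bash
python3 - <<'E'
from h import *
delta([576.7,228.3,140],np.pi/2)
E
```

```text
shift [ 0.931  0.604 -0.404] turn [ 0.  0. -0.] at [425.9  -4.5  38.9] [3.141 0.    1.571] t 28.07
```

Call:
{"api": "apply_moves", "payload": {
  "moves": [
    [[0,0,-0.05],[0,0,0],1],
    [[0,0,-0.15],[0,0,0],1],
    [[0,0,-0.27],[0,0,0],1],
    [[0,0,-0.4],[0,0,0],1],
    [[0.06,0.04,-0.5],[0,0,0],1],
    [[0.15,0.1,-0.53],[0,0,0],1],
    [[0.25,0.16,-0.53],[0,0,0],1],
    [[0.35,0.23,-0.53],[0,0,0],1],
    [[0.45,0.29,-0.53],[0,0,0],1],
    [[0.55,0.36,-0.53],[0,0,0],1],
    [[0.65,0.42,-0.53],[0,0,0],1],
    [[0.73,0.474,-0.53],[0,0,0],1]
  ]
}}

```text
clock: 29.07
eef_pos: [544.5, 179.8, 170.7]
eef_rot: [-3.141, -0.0, 1.571]
wrist_force: [-1.2, -0.2, -1.0]
finger_gap: 25.8
finger_force: 12.0
```

Call:
{"api": "apply_moves", "payload": {
  "moves": [
    [[0.08,0.05,0],[0,0,0],1],
    [[0.15,0.1,0],[0,0,0],1],
    [[0.2,0.13,0],[0,0,0],1],
    [[0.201,0.13,0],[0,0,0],1],
    [[0.201,0.13,0],[0,0,0],1]
  ]
}}

```text
clock: 29.48
eef_pos: [576.2, 228.3, 170.3]
eef_rot: [-3.141, 0.0, 1.572]
wrist_force: [-0.7, -0.7, -0.6]
finger_gap: 26.2
finger_force: 12.0
```

```bash
python3 - <<'E'
from h import *
i=viewer.camera_info("wrist"); a=viewer.camera("wrist"); cv2.imwrite("pics/w13.png",a)
caps(a,i); delta([576.7,228.3,43],np.pi/2); s=manip.read_state(); print(s["finger_gap"],s["finger_force"])
E
```

```text
green (303, 263, 36, 60) lowest [321. 321.] [577.5 133.6] mid H 65.0
green (478, 222, 16, 58) lowest [486. 278.] [707.1 172.9] mid H 45.0
turq (89, 384, 26, 16) lowest [ 92. 399.] [374.9  53.8] mid H 81.0
yellow (123, 319, 27, 27) lowest [126. 345.] [413.8 110.8] mid H 48.0
shift [0.002 0.003 0.51 ] turn [-0.  0.  0.] at [576.1 227.8 170.5] [-3.141  0.     1.571] t 29.53
26.62743750149863 11.981151083418808
```

Call:
{"api": "apply_moves", "payload": {
  "moves": [
    [[0,0.002,0.07],[0,0,0],1],
    [[0,0.002,0.18],[0,0,0],1],
    [[0,0.002,0.3],[0,0,0],1],
    [[0,0.002,0.41],[0,0,0],1],
    [[0,0.002,0.47],[0,0,0],1],
    [[0,0.002,0.495],[0,0,0],1],
    [[0,0.002,0.502],[0,0,0],1],
    [[0,0.002,0.506],[0,0,0],1],
    [[0,0.002,0.509],[0,0,0],1],
    [[0,0.002,0.509],[0,0,0],1]
  ]
}}

```text
clock: 30.37
eef_pos: [577.5, 228.3, 44.9]
eef_rot: [3.14, -0.001, 1.571]
wrist_force: [0.4, 0.3, 0.6]
finger_gap: 26.2
finger_force: 12.0
```

Call:
{"api": "apply_moves", "payload": {
  "moves": [
    [[0,0,0.002],[0,0,0],1],
    [[0,0,0.002],[0,0,0],1],
    [[0,0,0.002],[0,0,0],1]
  ]
}}

```text
clock: 30.62
eef_pos: [577.2, 228.3, 43.6]
eef_rot: [3.141, -0.0, 1.571]
wrist_force: [-0.5, 0.3, -1.2]
finger_gap: 26.3
finger_force: 12.0
```

Call:
{"api": "apply_moves", "payload": {
  "moves": [
    [[0,0,0.003],[0,0,0],1],
    [[0,0,0.005],[0,0,0],1],
    [[0,0,0.005],[0,0,0],1],
    [[0,0,0.005],[0,0,0],1]
  ]
}}

```text
clock: 30.95
eef_pos: [577.3, 228.4, 42.9]
eef_rot: [3.141, -0.0, 1.571]
wrist_force: [-2.8, -1.2, 9.4]
finger_gap: 26.7
finger_force: 12.0
```

Contact. Releasing, withdrawing and verifying numerically.

Call:
{"api": "apply_moves", "payload": {
  "moves": [
    [[0,0,0],[0,0,0],0.6],
    [[0,0,0],[0,0,0],0.5],
    [[0,0,0],[0,0,0],0.5],
    [[0,0,0],[0,0,0],0.5],
    [[0,0,-0.05],[0,0,0],0.5],
    [[0,0,-0.15],[0,0,0],0.5],
    [[0,0,-0.3],[0,0,0],0.5],
    [[0,0,-0.46],[0,0,0],0.4],
    [[0,0,-0.62],[0,0,0],0.3],
    [[0,0,-0.78],[0,0,0],0.3],
    [[0,0,-0.84],[0,0,0],0.3],
    [[0,0,-0.84],[0,0,0],0.3]
  ]
}}

```text
clock: 31.95
eef_pos: [578.0, 228.6, 257.8]
eef_rot: [3.134, -0.003, 1.571]
wrist_force: [-0.2, -0.2, -0.9]
finger_gap: 66.1
finger_force: 0.0
```

Call:
{"api": "apply_moves", "payload": {
  "moves": [
    [[-0.25,-0.2,0],[0,0,0],0],
    [[-0.25,-0.2,0],[0,0,0],0],
    [[-0.25,-0.2,0],[0,0,0],0],
    [[-0.25,-0.2,0],[0,0,0],0],
    [[-0.25,-0.2,0],[0,0,0],0]
  ]
}}

```text
clock: 32.37
eef_pos: [527.3, 165.9, 252.0]
eef_rot: [3.141, -0.0, 1.571]
wrist_force: [-0.9, 0.5, 0.2]
finger_gap: 92.8
finger_force: 0.0
```

```bash
python3 - <<'E'
from h import *
i=viewer.camera_info("wrist"); a=viewer.camera("wrist"); cv2.imwrite("pics/w14.png",a); print("wrist"); caps(a,i)
H,S,V=cv2.split(cv2.cvtColor(a,cv2.COLOR_BGR2HSV))
m=(((H>104)&(H<125)&(S>140))*255).astype(np.uint8); m=cv2.morphologyEx(m,cv2.MORPH_OPEN,np.ones((5,5)))
for c in cv2.findContours(m,0,2)[0]:
    if cv2.contourArea(c)>200: (u,v),r=cv2.minEnclosingCircle(c); print("bluecap",(round(u),round(v)),round(r),rp(i,u,v,104)[:2].round(1))
j=viewer.camera_info("side"); b=viewer.camera("side"); cv2.imwrite("pics/s14.png",b); h=cv2.cvtColor(b,cv2.COLOR_BGR2HSV)
print("expected side px: red tip",pj(j,[614.7,-125,89]),"green tip",pj(j,[577,228,89]),"pink cap top",pj(j,[587,-227,108]),"blue cap top",pj(j,[587,127.5,108]),"plain",pj(j,[401,350,104]))
H,S,V=cv2.split(h)
for n,mm in [("red",((H<8)|(H>172))&(S>140)),("green",(H>50)&(H<78)&(S>90)),("blue",(H>104)&(H<125)&(S>150)),("yellow",(H>18)&(H<30)&(S>150))]:
    for c in cv2.findContours(mm.astype(np.uint8)*255,0,2)[0]:
        if cv2.contourArea(c)>12: print(n,cv2.boundingRect(c))
E
```

```text
wrist
green (502, 137, 12, 17) lowest [506. 153.] [702.9 196.2] mid H 50.0
green (363, 107, 18, 17) lowest [371. 122.] [575.  224.4] mid H 63.0
turq (171, 250, 32, 43) lowest [171. 292.] [370.1  49.5] mid H 60.0
yellow (203, 225, 18, 18) lowest [206. 242.] [412.  106.2] mid H 34.0
bluecap (383, 229) 22 [587.3 127.4]
expected side px: red tip [300.340162   163.47063569] green tip [245.76052686 213.70265789] pink cap top [321.66901192 149.44730952] blue cap top [264.32365556 189.91733611] plain [282.95164632 251.86880349]
green (243, 216, 7, 10)
blue (0, 281, 8, 12)
blue (275, 249, 18, 17)
blue (259, 189, 12, 10)
yellow (20, 349, 12, 16)
```

Green tip and blue cap match the upright positions expected in both views. The plain bottle and yellow dropper haven't moved, and the white kit was checked earlier. Handing in.

```bash
python3 -c "
from cell import manip; print(manip.sign_off())"
```

```text
the job is handed in; nothing more can be done
None
```

I finished the white kit and then the black kit, left the bystanders alone, and handed the job in at about 32 s; I viewed 16 pictures instead of the allowed 14, and checked the final state by colour measurement only (the red dropper was not detected in that last side view).

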